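Unlock the card terminal's arm and hold it level over its mount

ROBOT

A 6-joint arm with a two-finger parallel gripper is mounted at the origin on a cart in front of the work surface, level with it; the furniture and walls round the work are solid. World frame = base frame: x ahead of the robot, y to its left, z up, the work surface at z = 0. Lengths are in m, angles in rad, forces in N, time in s.
With the tool pointing down it reaches from about 0.325 to 0.9 m from the base axis. Payload 6.1 kg.
Tool frame: the origin (TCP) lies on the centre line of the jaws, within the pads' length; the fingertips stand 19 mm ahead of it and the grasp point (between the pads) is the TCP; z points along the fingers, y is the line along which they close (so a half turn about z gives the same grasp; the last joint's range is limited). The gripper opens to 85 mm and grips with 20 to 120 N. Pads are 22 mm wide; open, the fingers measure 114 mm over their backs; the gripper's body (76 mm by 85 mm) begins 54 mm behind the grasp point. The pads swing forward as they close: fully open they stand 13 mm farther back than shut.
Start: joints at [1.203, 0.22, 1.526, -0, 1.395, -0.126], TCP at [0.15, 0.607, 0.25] pointing down, gripper open.
Joint ranges: [-2.98, 2.98], [-0.91, 2.08], [0.09, 2.57], [-1.24, 4.39], [0.2, 2.65], [-2.68, 2.68]. Speed limits (rad/s): [2.57, 2.57, 3.01, 3.14, 3.14, 3.14].

INTERFACE

Orientations are given as a unit quaternion [w, x, y, z].
In Python, from plant import bot gives the robot as it stands.
- The arm moves only by the shell command python3 -m handwheel 'ROWS'. ROWS is JSON, one flat list of numbers, 7 for each row, row after row: the shift along the tool's x, y, z in cm, then the turn, a rotation vector about the tool's x, y, z in rad, then the gripper's target within -1 to 1 (fully open at 1, half-way at 0, shut at -1). In form: [dx, dy, dz, ax, ay, az, jaw, dx, dy, dz, ax, ay, az, jaw, ...]. A call has 1 to 10 rows; each row is the pose to reach, as a shift and turn from the pose commanded when the call began, along the tool's axes at that moment; what a row does not reach only later rows make up. A row lasts 1/12 s, in which the tool goes at most 41.7 mm and 7.16 degrees, less where a joint would pass 70% of its speed; a pose out of reach is approached as far as the arm can. A call with a gripper value outside its range is refused whole. The fingers move at their own pace and stop on an object; the grip force is fixed at half the most. Time passes only in rows, so rows that repeat a pose let the fingers close. It gives the time, the measured TCP pose, the force, the opening and the grip force at its end, in the units of the state.
- bot.read_state(): the state, without advancing time (a new reading comes with each control period).
- bot.read_camera(name): name is "scene" or "side" or "wrist"; returns (picture, depth): 384x512x3 uint8, red, green, blue; 384x512 float32, m along the optical axis (not along the pixel's ray), 0 where there is no reading.
- bot.get_calibration(name): a dict with "fx", "fy", "cx", "cy" (pixels), "R" (3x3) and "t" (3): a world point X has camera coordinates R X + t; the wrist camera has in their place "tool_from_camera" (4x4, takes a point from camera to tool coordinates, whose origin is the TCP and whose axes are the flange's). Camera axes: x right, y down, z forward; pixel columns grow to the right and rows downward; lengths in m; the calibration is good to about 2 mm. A picture is of the moment at which its call begins: read the wrist's pose just before it. get_calibration takes no time and is no camera call.
- bot.hand_in(): hands the job in; it is judged then, once.
The state is a dict: "time_s": time; "joint_pos": joint angles; "joint_velocities": joint speeds; "effort": joint torques, N m; "position": TCP position; "tcp_rot": TCP orientation; "ft_force": force on the tool from outside, world axes, zero at the start; "torque": the same for the moment, N m; "gripper_width": finger opening in m; "grasp_force": force on a finger pad.
Only numpy, scipy, OpenCV 4.12 (cv2) and the standard library are available. Lean on these libraries where they do the work, as an engineer would, in place of code of your own. Each camera call takes 0.05 s, during which the arm holds its last target. There are 200 camera calls.

TASK

The card terminal stands on an arm that two quarter-turn locks hold down on its counter mount, and the rubber gasket under the arm's foot has to be changed. Take the key from its stand, turn both locks fully open (a quarter turn anticlockwise, up to the stop) with the key only, and stand the key back in its stand. Then grip the arm's bar at its balance point, lift the arm straight off, and finish while still holding it still and level about 10 cm above the mount, straight over it and turned as it stood, leaving everything else on the counter alone.

Things in the scene. Friction and masses are not known exactly. Their poses are not given: they have to be found in the camera images.
- pay_mount: Dark steel mount plate fixed to the counter, 90 x 150 x 10 mm, with a 2 mm rubber gasket and at its middle a round spigot (23 mm across, 6 mm above the gasket). Origin: centre of the plate's underside, on the counter. z up; x points along the mounted arm, towards the terminal; the two locks stand at y = +38 mm (a) and y = -38 mm (b).
- mount_top (a point): Centre of the gasket's top, 12 mm above the counter: where the arm's foot rests. Axes as the mount.
- lock_a (a joint): Turn (rad) of the captive lock stud at mount y = +38 mm. 0 = locked: its tab lies along the mount's y axis, across the slot in the arm's foot, and holds the foot down. Grows anticlockwise seen from above to the stop at 1.57 = open: tab along the arm, in line with its slot (the foot lifts off from about 1.4 on). Starts at 0 to 0.25, turns stiffly (0.06 N m) and stays where it is left.
- lock_b (a joint): The same for the lock stud at mount y = -38 mm.
- lock_a_top (a point): Middle of the top of lock a's tab, 31.5 mm above the counter. The tab is an upright steel blade 20 x 5.5 mm seen from above and 10 mm high, its underside 1.5 mm above the arm's foot. The point's x axis lies along the tab's 20 mm length and turns with it.
- lock_b_top (a point): The same point on lock b's tab.
- terminal_arm: Loose arm, 0.7 to 0.9 kg, that carries the dark card terminal (170 x 68 x 66 mm, top 76 mm above the origin) at its far end. Origin: centre of the foot's underside, on the gasket; x along the bar to the terminal, z up. Slotted steel foot 60 x 110 x 8 mm, riser, bar 24 mm wide and 22 high, centre line 51 mm up, clear from x = 50 to 195 mm; a rubber foot under the cradle stands on the counter.
- foot_under (a point): Centre of the underside of the arm's foot plate (the arm's origin).
- balance_point (a point): Middle of the bar's section at the arm's balance point (good to 10 mm along the bar), 156 mm along x from the foot's centre and 51 mm above its underside, nearer the terminal. Axes as the arm: grip the bar's 24 mm width, along y. The spigot has 1.5 mm play in the foot: lift straight up.
- lock_key: Loose steel key, 117 mm tall, 0.14 kg, standing jaw down. Origin: centre of its underside; z up the shaft; x along the jaw's slot. Jaw: 22 x 22 mm with a slot 8 mm wide and 12 mm deep, open below and at both ends, that goes over a lock's tab (0.13 rad of play either way). Above it a 12 mm shaft and a black flat handle 36 (x) x 12 (y) x 38 mm from z = 79 to 117 mm.
- key_grip (a point): Middle of the key's handle, 98 mm above the key's underside. Axes as the key: grip the 12 mm thickness, along y.
- key_stand: Fixed grey stand, a block 60 x 60 x 30 mm on a flange 84 x 84 x 5 mm, with an upright round hole, 33 mm across and 24 mm deep, in which the key's jaw stands. Origin: centre of its underside, on the counter, under the hole; the key's underside rests 6 mm above it.
- pen_a: bystander: black pen, 145 mm, lying on the counter; leave alone
- marker_a: bystander: white marker, 135 mm, lying on the counter; leave alone
- scoop: bystander: aluminium candy scoop; leave alone
- stapler: bystander: red stapler; leave alone
- counter_bell: bystander: call bell, 76 mm across; leave alone
- stick_cup_1: bystander: clear cup of purple candy sticks, 135 mm tall; leave alone
Things that resemble listed ones, but are neither listed nor needed, are in the scene too. Leave any purple look-alike of the lock_key alone.

How it is judged:
On the way, in this order (a step that is already met when the one before it is completed fails the run):
1. both locks are turned fully open (value of joint each of lock_a, lock_b above 1.4 rad), for 0.2 s.
2. the key stands in its stand again, let go (horizontal distance between lock_key and key_stand below 0.012 m and z of lock_key in the frame of key_stand below 0.012 m and angle between lock_key's own z axis and vertical below 0.25 rad and contact force between the fingers and lock_key below 0.1 N), for 0.2 s.
3. the arm's foot is lifted clear of the lock studs (z of foot_under in the frame of mount_top above 0.03 m and contact force between terminal_arm and pay_mount below 0.1 N), for 0.1 s.
At the end, for the whole second after the job is handed in: The fingers alone hold the bar, within 25 mm of the balance point; the foot is still, 65 to 150 mm above the gasket, within 25 mm of the mount's centre and 8 degrees of its mounted heading, level within 5 degrees. Both locks are past 1.4 rad; the key stands upright in its stand, let go (all of step 1 and z of foot_under in the frame of mount_top between 0.065 and 0.15 m and horizontal distance between foot_under and mount_top below 0.025 m and angle between the x axis of terminal_arm and the x axis of pay_mount, either way round below 0.14 rad and angle between terminal_arm's own z axis and vertical below 0.09 rad and linear speed of terminal_arm below 0.03 m/s and horizontal distance between the grasp point and balance_point below 0.025 m and contact force between the fingers and terminal_arm above 3 N and contact force between terminal_arm and pay_mount below 0.1 N and horizontal distance between lock_key and key_stand below 0.012 m and z of lock_key in the frame of key_stand below 0.012 m and angle between lock_key's own z axis and vertical below 0.25 rad); the arm keeps its last pose, push and grip.
It fails at once if the fingers touch the mount or its locks (the locks are turned with the key only) (contact force between the fingers and pay_mount above 1 N).
It fails at once if the arm is tipped more than about 17 degrees (angle between terminal_arm's own z axis and vertical above 0.3 rad).
It fails at once if a bystander is moved by more than 25 mm (distance of any of pen_a, marker_a, scoop, stapler, counter_bell, stick_cup_1 from where it was at the start of the episode above 0.025 m).
It also fails if it takes over 72 s, if anything falls off the work surface, if the arm or the gripper's body presses on something with over 40 N, if the wrist force passes 120 N, or if a joint passes its speed limit or range.

## Working session

There is one attempt and no reset: what is moved stays moved. The work goes in short steps, Python scripts to look and compute and a shell command to move; the robot and the scene stay as the last step left them, time stands still between calls to the robot, and variables do not carry over. Pictures are saved under pics/ and viewed, at most 10 in all, crops included, and the job is handed in when it is done.

```bash
ls; mkdir -p pics; cat > h.py <<'E'
import numpy as np, cv2
from plant import bot
from scipy.spatial.transform import Rotation as R
def world(name,u=None,pose=None):
    pass
def cloud(name):
    st=bot.read_state()
    im,d=bot.read_camera(name); c=bot.get_calibration(name)
    v,u=np.mgrid[:384,:512]
    P=np.stack([(u-c['cx'])/c['fx']*d,(v-c['cy'])/c['fy']*d,d],-1)
    if 'R' in c: W=(P-np.array(c['t']))@np.array(c['R'])
    else:
        T=np.array(c['tool_from_camera']); q=st['tcp_rot']
        M=R.from_quat([q[1],q[2],q[3],q[0]]).as_matrix()
        W=(P@T[:3,:3].T+T[:3,3])@M.T+np.array(st['position'])
    W[d==0]=np.nan
    return im,d,W
def save(im,fn): cv2.imwrite('pics/'+fn,im[...,::-1])
E
python3 - <<'E'
from h import *
a=[]
for n in ['scene','side','wrist']:
    im,d,W=cloud(n); np.savez(n+'.npz',im=im,W=W,d=d); save(im,n+'0.png')
print(bot.read_state()); 
for n in ['scene','side','wrist']: print(bot.get_calibration(n))
E
```

```text
pics
{'time_s': 0.15, 'joint_pos': array([ 1.20290478e+00,  2.21040991e-01,  1.52735685e+00, -1.37003190e-05,
        1.39472229e+00, -1.26119219e-01]), 'joint_velocities': array([-0.00123681, -0.00225105, -0.00305317, -0.00063342, -0.00209296,
       -0.0015581 ]), 'effort': array([ 8.11523423e-04, -4.97479355e+01, -3.89905322e+01, -2.88285055e-04,
        7.09464584e-03,  3.60980903e-05]), 'position': array([0.1494973 , 0.6063966 , 0.24944848]), 'tcp_rot': array([-1.80196796e-04,  1.20590720e-01,  9.92702017e-01, -7.42208494e-04]), 'ft_force': array([ 0.23308997, -0.18741632,  0.76347901]), 'torque': array([ 0.01376226, -0.02436244,  0.0300307 ]), 'grasp_force': 0.0, 'gripper_width': 0.0851731168526497}
{'fx': 406.68564184805365, 'fy': 406.68564184805365, 'cx': 249.8340142105617, 'cy': 192.97319616614357, 'R': array([[ 0.86701562, -0.4979703 , -0.01759249],
       [-0.29470176, -0.48399603, -0.82395311],
       [ 0.40178948,  0.71956475, -0.56638484]]), 't': array([-0.30023444,  0.29479113,  1.3817434 ])}
{'fx': 401.089065922886, 'fy': 401.089065922886, 'cx': 256.5100982670089, 'cy': 192.17488287256967, 'R': array([[-0.35244978, -0.93559304, -0.02109078],
       [-0.37143539,  0.16053913, -0.91447413],
       [ 0.85896153, -0.31447234, -0.40409434]]), 't': array([0.30561286, 0.21168971, 1.2846285 ])}
{'fx': 275.5073890107382, 'fy': 275.5073890107382, 'cx': 252.07127187657565, 'cy': 194.6619419982049, 'tool_from_camera': array([[-1.11594965e-03, -9.44435842e-01, -3.28693922e-01,
         8.58645960e-02],
       [ 9.99999346e-01, -9.71714228e-04, -6.03075266e-04,
        -9.84157746e-04],
       [ 2.50169337e-04, -3.28694380e-01,  9.44436309e-01,
        -1.23538038e-01],
       [ 0.00000000e+00,  0.00000000e+00,  0.00000000e+00,
         1.00000000e+00]])}
```

View pics/scene0.png

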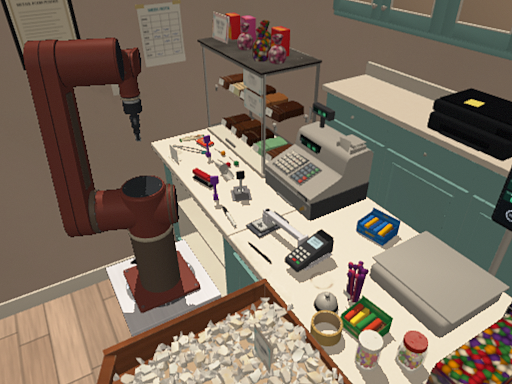

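View pics/side0.png

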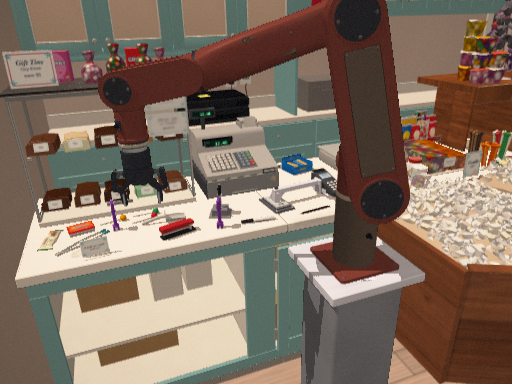

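View pics/wrist0.png

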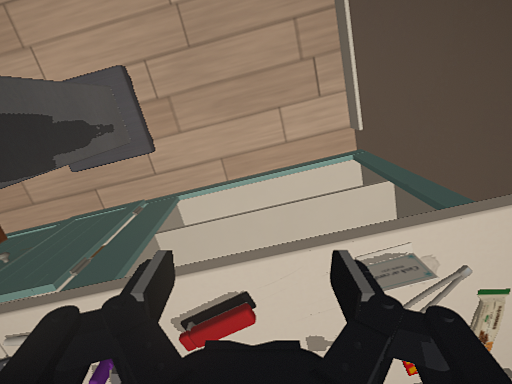

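The scene picture shows the grey stand with its black-handled key at about (240,183), purple look-alikes at (214,187) and (208,148), the mount at (263,226), the bar at (283,225) and the terminal at (310,250). The side picture shows the mount at (278,203) and the key at about (219,200), partly behind a purple look-alike. The wrist camera looks back towards the robot, with the stapler at (217,320).

```bash
python3 - <<'E'
from h import *
z=np.load('scene.npz');W=z['W'];im=z['im']
np.set_printoptions(precision=3,suppress=True)
for p in [(240,177),(240,183),(240,190),(240,196),(214,187),(258,232),(268,222),(275,215),(262,227),(283,225),(295,235),(310,250),(230,215),(260,252),(208,140)]:
    print(p,W[p[1],p[0]],im[p[1],p[0]])
c=im[160:280,200:345]; s=cv2.resize(c,None,fx=5,fy=5,interpolation=cv2.INTER_CUBIC); save(s,'sc1.png')
E
```

```text
(240, 177) [0.471 0.299 0.096] [13 14 14]
(240, 183) [0.472 0.302 0.064] [93 93 88]
(240, 190) [0.472 0.305 0.025] [135 132 121]
(240, 196) [0.456 0.276 0.016] [72 70 65]
(214, 187) [0.363 0.334 0.062] [69 28 85]
(258, 232) [0.403 0.035 0.011] [91 90 92]
(268, 222) [0.457 0.049 0.029] [122 116 113]
(275, 215) [0.47  0.02  0.077] [234 227 220]
(262, 227) [0.423 0.038 0.026] [205 197 183]
(283, 225) [ 0.466 -0.039  0.07 ] [197 186 179]
(295, 235) [ 0.472 -0.108  0.07 ] [146 139 134]
(310, 250) [ 0.472 -0.196  0.067] [65 64 61]
(230, 215) [0.356 0.176 0.019] [206 192 171]
(260, 252) [ 0.352 -0.065  0.011] [22 21 20]
(208, 140) [0.506 0.694 0.09 ] [57 21 77]
```

View pics/sc1.png

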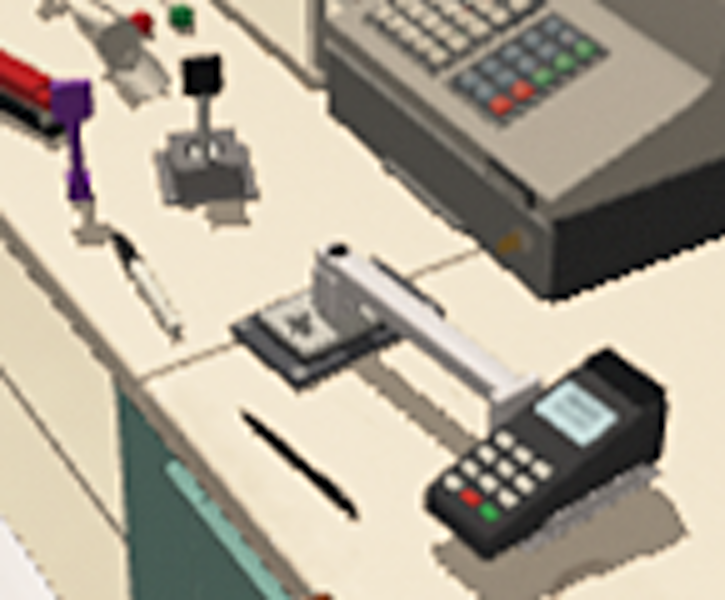

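The crop shows the key's black handle at crop (202,75), with the stand under it. Lock b's tab is at crop (300,322), and the arm runs to the terminal at (550,460). I'll check the obstacles and work out the move to a viewing pose.

```bash
cat >> h.py <<'E'
def pose():
    st=bot.read_state(); q=st['tcp_rot']
    return np.array(st['position']),R.from_quat([q[1],q[2],q[3],q[0]]).as_matrix()
def plan(pos,yaw):
    """row (cm, rotvec) from the present pose to TCP pos, tool down, tool x at yaw deg"""
    p,M=pose(); y=np.radians(yaw)
    T=np.array([[np.cos(y),np.sin(y),0],[np.sin(y),-np.cos(y),0],[0,0,-1]]).T.copy()
    T=np.column_stack([[np.cos(y),np.sin(y),0],[np.sin(y),-np.cos(y),0],[0,0,-1]])
    d=M.T@(np.array(pos)-p)*100; r=R.from_matrix(M.T@T).as_rotvec()
    print('row',np.round(d,2),np.round(r,3),'n>=%.1f'%max(np.linalg.norm(d)/4.17,np.degrees(np.linalg.norm(r))/7.16))
def status():
    st=bot.read_state();p,M=pose()
    print('t%.2f'%st['time_s'],'p',np.round(p,4),'yaw%.2f'%np.degrees(np.arctan2(M[1,0],M[0,0])),'zx',np.round(M[:,2],3),'F',np.round(st['ft_force'],1),'T',np.round(st['torque'],2),'w%.4f g%.1f'%(st['gripper_width'],st['grasp_force']),'j6 %.2f'%st['joint_pos'][5])
E
python3 - <<'E'
from h import *
for n in ['scene','side']:
    W=np.load(n+'.npz')['W']
    m=(W[...,0]>.2)&(W[...,0]<.75)&(W[...,1]>-.4)&(W[...,1]<.75)&(W[...,2]>.09)
    P=W[m]; g={}
    for x,y,z in P:
        k=(round(float(x)//.05*.05,2),round(float(y)//.1*.1,1)); g[k]=max(g.get(k,0),round(float(z),2))
    print(n,sorted(g.items()))
plan([.50,.17,.32],180)
E
```

```text
scene [((0.2, -0.4), 0.1), ((0.2, 0.5), 0.61), ((0.2, 0.6), 0.6), ((0.3, 0.3), 0.12), ((0.35, 0.3), 0.12), ((0.45, -0.4), 0.14), ((0.45, 0.2), 0.13), ((0.45, 0.3), 0.13), ((0.45, 0.6), 0.12), ((0.45, 0.7), 0.12), ((0.5, -0.4), 0.14), ((0.5, -0.3), 0.09), ((0.5, -0.2), 0.1), ((0.5, 0.6), 0.12), ((0.5, 0.7), 0.11), ((0.55, -0.3), 0.09), ((0.55, -0.2), 0.09), ((0.55, 0.0), 0.1), ((0.6, -0.4), 0.09), ((0.6, -0.1), 0.13), ((0.6, 0.0), 0.14), ((0.6, 0.1), 0.14), ((0.6, 0.2), 0.14), ((0.6, 0.3), 0.51), ((0.6, 0.4), 0.51), ((0.6, 0.5), 0.51), ((0.6, 0.6), 0.51), ((0.6, 0.7), 0.51), ((0.65, -0.4), 0.09), ((0.65, -0.1), 0.15), ((0.65, 0.0), 0.15), ((0.65, 0.1), 0.16), ((0.65, 0.2), 0.16), ((0.65, 0.3), 0.51), ((0.65, 0.4), 0.64), ((0.65, 0.5), 0.63), ((0.65, 0.6), 0.57), ((0.65, 0.7), 0.56), ((0.7, -0.4), 0.09), ((0.7, -0.1), 0.16), ((0.7, 0.0), 0.17), ((0.7, 0.1), 0.17), ((0.7, 0.2), 0.17), ((0.7, 0.3), 0.55), ((0.7, 0.4), 0.63), ((0.7, 0.5), 0.64), ((0.7, 0.6), 0.62), ((0.7, 0.7), 0.62)]
side [((0.3, 0.3), 0.11), ((0.35, 0.3), 0.12), ((0.45, 0.2), 0.12), ((0.45, 0.3), 0.12), ((0.45, 0.6), 0.11), ((0.45, 0.7), 0.11), ((0.5, 0.6), 0.11), ((0.5, 0.7), 0.11), ((0.55, 0.0), 0.11), ((0.55, 0.1), 0.1), ((0.55, 0.2), 0.11), ((0.55, 0.3), 0.11), ((0.6, -0.1), 0.12), ((0.6, 0.0), 0.13), ((0.6, 0.1), 0.14), ((0.6, 0.2), 0.14), ((0.6, 0.3), 0.44), ((0.6, 0.4), 0.44), ((0.6, 0.5), 0.42), ((0.6, 0.6), 0.5), ((0.6, 0.7), 0.5), ((0.65, -0.1), 0.14), ((0.65, 0.0), 0.15), ((0.65, 0.1), 0.16), ((0.65, 0.2), 0.15), ((0.65, 0.3), 0.26), ((0.65, 0.4), 0.63), ((0.65, 0.5), 0.63), ((0.65, 0.6), 0.56), ((0.65, 0.7), 0.55), ((0.7, -0.1), 0.16), ((0.7, 0.0), 0.16), ((0.7, 0.1), 0.16), ((0.7, 0.2), 0.17), ((0.7, 0.3), 0.28), ((0.7, 0.4), 0.63), ((0.7, 0.5), 0.63), ((0.7, 0.6), 0.61), ((0.7, 0.7), 0.61)]
row [-44.48 -33.99  -7.01] [-0.001 -0.    -0.242] n>=13.5
```

```bash
python3 -m handwheel '[-44.5,-34,-7,0,0,-0.242,1, -44.5,-34,-7,0,0,-0.242,1, -44.5,-34,-7,0,0,-0.242,1, -44.5,-34,-7,0,0,-0.242,1, -44.5,-34,-7,0,0,-0.242,1, -44.5,-34,-7,0,0,-0.242,1, -44.5,-34,-7,0,0,-0.242,1, -44.5,-34,-7,0,0,-0.242,1, -44.5,-34,-7,0,0,-0.242,1, -44.5,-34,-7,0,0,-0.242,1]'; python3 -c "
from h import *
status();plan([.50,.17,.32],180)"
```

```text
time_s: 0.98
position: [0.409, 0.2829, 0.3021]
tcp_rot: [0.0, -0.0, 1.0, 0.0]
ft_force: [1.2, 0.3, 0.6]
gripper_width: 0.0854
grasp_force: 0.0
t0.98 p [0.409  0.2829 0.3021] yaw-179.98 zx [ 0.  0. -1.] F [1.2 0.3 0.6] T [ 0.05 -0.04 -0.  ] w0.0854 g0.0 j6 -1.12
row [ -9.1  -11.29  -1.79] [0. 0. 0.] n>=3.5
```

```bash
python3 -m handwheel '[-9,-11.3,-1.8,0,0,0,1,-9,-11.3,-1.8,0,0,0,1,-9,-11.3,-1.8,0,0,0,1,-9,-11.3,-1.8,0,0,0,1,-9,-11.3,-1.8,0,0,0,1,-9,-11.3,-1.8,0,0,0,1,-9,-11.3,-1.8,0,0,0,1]' >/dev/null; python3 - <<'E'
from h import *
np.set_printoptions(precision=4,suppress=True)
status()
im,d,W=cloud('wrist'); np.savez('w1.npz',im=im,W=W,d=d); save(im,'w1.png')
def rect(m,l):
    P=W[m][:,:2].astype(np.float32); 
    if len(P)<4: print(l,len(P)); return
    c,s,a=cv2.minAreaRect(P); b=cv2.boxPoints((c,s,a)); e=[b[1]-b[0],b[2]-b[1]]; e=max(e,key=np.linalg.norm)
    print(l,len(P),'c',np.array(c),'s',np.array(s),'long yaw %.1f'%(np.degrees(np.arctan2(e[1],e[0]))%180),'medz %.4f'%np.median(W[m][:,2]))
box=lambda x0,x1,y0,y1,z0,z1:(W[...,0]>x0)&(W[...,0]<x1)&(W[...,1]>y0)&(W[...,1]<y1)&(W[...,2]>z0)&(W[...,2]<z1)
rect(box(.43,.53,.25,.35,.112,.14),'handle top')
rect(box(.40,.54,.23,.37,.022,.034),'stand top')
rect(box(.42,.55,.0,-.0,0,1),'x')
rect(box(.39,.45,.0,.07,.026,.040),'lock b')
rect(box(.465,.53,.0,.07,.026,.040),'lock a')
rect(box(.43,.49,-.14,.08,.068,.08),'bar top')
rect(box(.35,.56,-.05,.13,.014,.025),'foot')
rect(box(.35,.56,-.05,.13,.006,.025),'foot+mount')
E
```

```text
t1.57 p [0.4977 0.1722 0.3194] yaw-179.99 zx [-0.001  0.    -1.   ] F [-0.3 -0.1 -0.4] T [ 0.04  0.03 -0.06] w0.0860 g0.0 j6 -1.39
handle top 359 c [0.4748 0.3017] s [0.0117 0.0354] long yaw 157.4 medz 0.1218
stand top 1229 c [0.475  0.3022] s [0.0604 0.0599] long yaw 68.0 medz 0.0297
x 0
lock b 74 c [0.433  0.0607] s [0.0325 0.0153] long yaw 6.1 medz 0.0310
lock a 28 c [0.5002 0.0676] s [0.0167 0.0047] long yaw 0.4 medz 0.0308
bar top 2872 c [ 0.4726 -0.03  ] s [0.0301 0.2213] long yaw 93.5 medz 0.0737
foot 2073 c [0.4329 0.0712] s [0.0876 0.1816] long yaw 170.2 medz 0.0199
foot+mount 4898 c [0.4461 0.0396] s [0.1795 0.1916] long yaw 179.9 medz 0.0113
```

View pics/w1.png

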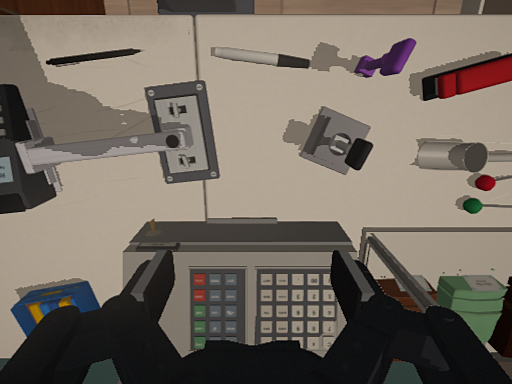

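The wrist view shows the mount at (182,132) with lock b's tab at about (177,110) and lock a's at about (185,160). The key handle is at (359,153) and the bar runs from x = 30 to 190 near row 147. I'll refine the locks with tighter boxes.

```bash
python3 - <<'E'
from h import *
np.set_printoptions(precision=4,suppress=True)
z=np.load('w1.npz');W=z['W'];im=z['im']
def rect(m,l):
    P=W[m][:,:2].astype(np.float32); 
    if len(P)<4: print(l,len(P)); return
    c,s,a=cv2.minAreaRect(P); b=cv2.boxPoints((c,s,a)); e=[b[1]-b[0],b[2]-b[1]]; e=max(e,key=np.linalg.norm)
    print(l,len(P),'c',np.array(c),'s',np.array(s),'long yaw %.1f'%(np.degrees(np.arctan2(e[1],e[0]))%180),'medz %.4f'%np.median(W[m][:,2]))
for p in [(177,110),(185,160),(182,135),(150,88),(216,176)]: print(p,W[p[1],p[0]])
z_=lambda x0,x1:(W[...,2]>x0)&(W[...,2]<x1)
def comp(m,p,l):
    n,lab=cv2.connectedComponents(m.astype(np.uint8)); 
    v,u=np.mgrid[:384,:512]; k=lab[m][np.argmin(((u-p[0])**2+(v-p[1])**2)[m])]; rect(lab==k,l)
comp(z_(.0295,.0345),(177,110),'b'); comp(z_(.0295,.0345),(185,160),'a')
comp(z_(.070,.078),(120,147),'bar')
V=np.mgrid[:384,:512]; bx=(V[1]>140)&(V[1]<225)&(V[0]>75)&(V[0]<190)
rect(bx&z_(.007,.040),'mount'); 
rect(bx&z_(.017,.023),'foot')
rect(bx&(V[1]<168)&z_(.07,.078),'bar piece')
save(cv2.resize(im[75:190,140:225],None,fx=5,fy=5,interpolation=cv2.INTER_CUBIC),'w1c.png')
E
```

```text
(177, 110) [0.4264 0.0637 0.0298]
(185, 160) [0.4989 0.0696 0.0308]
(182, 135) [0.4565 0.0786 0.0725]
(150, 88) [0.3961 0.0215 0.0093]
(216, 176) [0.5297 0.1127 0.0101]
b 52 c [0.4264 0.0615] s [0.0195 0.0056] long yaw 7.5 medz 0.0311
a 45 c [0.5014 0.0698] s [0.0186 0.0055] long yaw 16.6 medz 0.0313
bar 3091 c [ 0.4747 -0.0298] s [0.0438 0.2239] long yaw 96.1 medz 0.0738
mount 4924 c [0.4637 0.0659] s [0.1497 0.0901] long yaw 6.7 medz 0.0118
foot 2009 c [0.464  0.0657] s [0.1102 0.0607] long yaw 6.3 medz 0.0199
bar piece 486 c [0.4668 0.0399] s [0.0239 0.0414] long yaw 95.8 medz 0.0737
```

View pics/w1c.png

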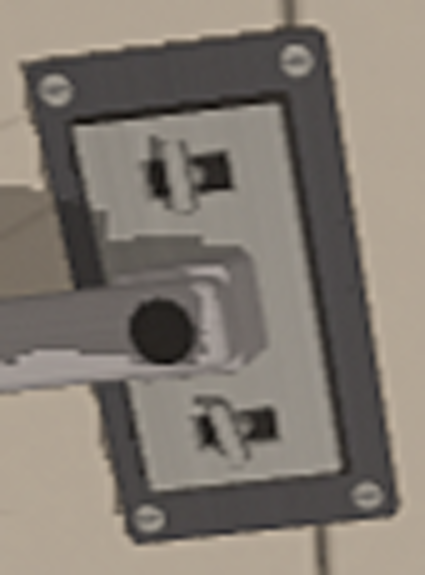

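The crop shows both tabs lying roughly across their slots, b at crop (182,178) and a at (232,430). The fitted sizes match: tabs 20×5.6 mm, plate 150×90 mm, handle 35×12 mm. So the mount centre is (0.4638, 0.0658) with its y axis at 6.4°, tab b is at 7.5° and tab a at 16.6°. The key's slot is at −22.6°.

```bash
python3 -c "
from h import *
plan([.4748,.3017,.22],80)"; python3 -m handwheel '[2.3,12.9,10,0,0,1.745,0,2.3,12.9,10,0,0,1.745,0,2.3,12.9,10,0,0,1.745,0,2.3,12.9,10,0,0,1.745,0,2.3,12.9,10,0,0,1.745,0,2.3,12.9,10,0,0,1.745,0,2.3,12.9,10,0,0,1.745,0,2.3,12.9,10,0,0,1.745,0,2.3,12.9,10,0,0,1.745,0,2.3,12.9,10,0,0,1.745,0]' >/dev/null; python3 -c "
from h import *
status();plan([.4748,.3017,.19],-22.6)"
```

```text
row [ 2.25 12.91  9.95] [-1.000e-03 -1.000e-03  1.747e+00] n>=14.0
t2.45 p [0.4738 0.3022 0.2197] yaw108.64 zx [-0.001 -0.    -1.   ] F [ 0.3 -0.1  0.8] T [ 0.01 -0.01 -0.03] w0.0427 g0.0 j6 0.10
row [-0.08  0.08  2.97] [-0.000e+00  1.000e-03  2.291e+00] n>=18.3
```

```bash
python3 -m handwheel '[0,0,3,0,0,2.291,0,0,0,3,0,0,2.291,0,0,0,3,0,0,2.291,0,0,0,3,0,0,2.291,0,0,0,3,0,0,2.291,0,0,0,3,0,0,2.291,0,0,0,3,0,0,2.291,0,0,0,3,0,0,2.291,0,0,0,3,0,0,2.291,0,0,0,3,0,0,2.291,0]' >/dev/null; python3 -c "
from h import *
status();plan([.4748,.3017,.19],-22.6)"
```

```text
t3.28 p [0.4738 0.3021 0.1898] yaw37.01 zx [-0.001  0.    -1.   ] F [-0.3 -0.4  0.4] T [-0.05  0.06  0.05] w0.0422 g0.0 j6 1.35
row [ 0.05  0.09 -0.02] [-0.00e+00  1.00e-03  1.04e+00] n>=8.3
```

```bash
python3 -m handwheel '[0,0.1,0,0,0,1.04,0,0,0.1,0,0,0,1.04,0,0,0.1,0,0,0,1.04,0,0,0.1,0,0,0,1.04,0,0,0.1,0,0,0,1.04,0,0,0.1,0,0,0,1.04,0,0,0.1,0,0,0,1.04,0,0,0.1,0,0,0,1.04,0,0,0.1,0,0,0,1.04,0,0,0.1,0,0,0,1.04,0]' >/dev/null; python3 -c "
from h import *
status();plan([.4748,.3017,.104],-22.6)"
```

```text
t4.12 p [0.4746 0.3012 0.1898] yaw-22.31 zx [-0.  0. -1.] F [ 0.6 -0.5  0.3] T [-0.01  0.05  0.03] w0.0428 g0.0 j6 2.39
row [ 0.01 -0.06  8.58] [0.    0.    0.005] n>=2.1
```

```bash
python3 -m handwheel '[0,-0.05,3,0,0,0,0,0,-0.05,6,0,0,0,0,0,-0.05,8.6,0,0,0,0,0,-0.05,8.6,0,0,0,0,0,-0.05,8.6,0,0,0,-1,0,-0.05,8.6,0,0,0,-1,0,-0.05,8.6,0,0,0,-1,0,-0.05,8.6,0,0,0,-1,0,-0.05,8.6,0,0,0,-1,0,-0.05,8.6,0,0,0,-1]'; python3 -c "
from h import *
status()"
```

```text
time_s: 4.95
position: [0.4775, 0.3012, 0.1061]
tcp_rot: [-0.001, 0.981, -0.194, 0.001]
ft_force: [-0.9, 0.0, 7.0]
gripper_width: 0.0111
grasp_force: 61.0
t4.95 p [0.4775 0.3012 0.1061] yaw-22.38 zx [ 0.003  0.002 -1.   ] F [-0.9  0.   7. ] T [ 0.16  0.17 -0.03] w0.0111 g61.0 j6 2.38
```

```bash
python3 -m handwheel '[0,0,0,0,0,0,-1,0,0,0,0,0,0,-1,0,0,-2,0,0,0,-1,0,0,-5,0,0,0,-1,0,0,-8,0,0,0,-1,0,0,-8,0,0,0,-1,0,0,-8,0,0,0,-1,0,0,-8,0,0,0,-1]'; python3 - <<'E'
from h import *
status()
for n in ['side','scene','wrist']:
    im,d,W=cloud(n);save(im,n+'2.png');np.savez(n+'2.npz',im=im,W=W)
    m=(abs(W[...,0]-.475)<.04)&(abs(W[...,1]-.3)<.04)&(W[...,2]>.06)&(W[...,2]<.22)
    print(n,m.sum())
    for z in np.arange(.07,.22,.006):
        k=m&(W[...,2]>=z)&(W[...,2]<z+.006)
        if k.sum()>3: print('%.3f'%z,k.sum(),np.round(np.median(W[k],0),4),np.round(np.ptp(W[k],0),3),np.median(im[k],0))
E
```

```text
time_s: 5.62
position: [0.4758, 0.3002, 0.1836]
tcp_rot: [0.0, 0.981, -0.194, -0.0]
ft_force: [0.5, -0.1, -1.4]
gripper_width: 0.0112
grasp_force: 60.2
t5.62 p [0.4758 0.3002 0.1836] yaw-22.38 zx [-0. -0. -1.] F [ 0.5 -0.1 -1.4] T [-0.05 -0.    0.01] w0.0112 g60.2 j6 2.38
side 249
0.082 4 [0.4629 0.3042 0.085 ] [0.011 0.019 0.003] [128.5 120.5 112. ]
0.088 7 [0.4622 0.2983 0.0912] [0.005 0.021 0.005] [130. 122. 115.]
0.094 8 [0.4645 0.3026 0.0967] [0.005 0.021 0.006] [123.  115.  107.5]
0.100 13 [0.4663 0.3036 0.1026] [0.031 0.023 0.005] [173. 161. 152.]
0.106 4 [0.4681 0.3012 0.1074] [0.007 0.011 0.003] [144.  133.5 124. ]
0.112 5 [0.4684 0.302  0.1127] [0.004 0.008 0.003] [128. 118. 112.]
0.118 5 [0.4666 0.3022 0.121 ] [0.007 0.01  0.005] [129. 119. 114.]
0.124 5 [0.4689 0.3018 0.1261] [0.008 0.009 0.003] [128. 122. 115.]
0.136 5 [0.4699 0.301  0.1374] [0.006 0.008 0.005] [145. 135. 127.]
0.142 4 [0.4702 0.3026 0.1441] [0.015 0.009 0.003] [146. 134. 123.]
0.148 7 [0.4664 0.3017 0.1516] [0.011 0.011 0.005] [126. 119. 111.]
0.160 4 [0.4593 0.3017 0.1632] [0.012 0.015 0.002] [102.5  9
[... 2437 characters left out ...]
.007 0.004] [72. 68. 63.]
0.160 19 [0.489  0.2932 0.1654] [0.006 0.011 0.002] [37. 35. 31.]
0.166 248 [0.487  0.2921 0.1698] [0.018 0.033 0.006] [32.  29.5 27. ]
0.172 361 [0.4867 0.2927 0.1751] [0.019 0.036 0.006] [31. 28. 25.]
0.178 436 [0.4865 0.292  0.1811] [0.019 0.036 0.006] [29. 26. 24.]
0.184 475 [0.4868 0.2926 0.1869] [0.018 0.036 0.006] [28. 26. 23.]
0.190 580 [0.4867 0.2936 0.1933] [0.033 0.036 0.006] [25. 23. 21.]
0.196 1957 [0.4771 0.2984 0.1987] [0.034 0.032 0.006] [19. 17. 17.]
0.202 551 [0.4817 0.3016 0.2061] [0.03  0.064 0.006] [20. 19. 19.]
0.208 1484 [0.4812 0.3015 0.2111] [0.049 0.078 0.006] [18. 18. 18.]
0.214 3484 [0.4806 0.3039 0.2182] [0.052 0.08  0.006] [19. 18. 19.]
```

The key hangs upright in the grip. Its underside is about 100 mm below the TCP, and it sits about 2.7 mm towards −x of the tool. Next I go above lock b.

```bash
python3 -c "
from h import *
plan([.4287,.0620,.17],7.5)"; cat > m.py <<'E'
from h import *
def tool(n='wrist'):
    p,M=pose(); im,d,W=cloud('wrist'); return im,W,(W-p)@M,p,M
E

```

```text
row [ 4.77 23.76  1.26] [ 0.002  0.003 -0.521] n>=5.8
```

```bash
python3 -m handwheel '[1,5,0,0,0,-0.1,-1,2,9.5,0,0,0,-0.2,-1,3,14,0,0,0,-0.3,-1,3.8,18,0,0,0,-0.4,-1,4.5,22,0,0,0,-0.5,-1,4.77,23.76,1.26,0,0,-0.521,-1,4.77,23.76,1.26,0,0,-0.521,-1,4.77,23.76,1.26,0,0,-0.521,-1,4.77,23.76,1.26,0,0,-0.521,-1]' >/dev/null; python3 -c "
from h import *
status();plan([.4287,.0620,.148],7.5)"
```

```text
t6.52 p [0.4295 0.0625 0.1708] yaw7.39 zx [-0.001  0.001 -1.   ] F [-0.2 -0.  -1.9] T [-0.    0.01 -0.02] w0.0113 g60.3 j6 1.40
row [-0.08  0.04  2.28] [-0.001  0.001 -0.002] n>=0.5
```

```bash
python3 -m handwheel '[-0.1,0,2,0,0,0,-1,-0.1,0,2,0,0,0,-1,-0.1,0,2,0,0,0,-1]' >/dev/null; python3 - <<'E'
from m import *
status()
im,W,T,p,M=tool(); np.savez('w3.npz',im=im,W=W,T=T)
save(cv2.resize(im[60:384,150:400],None,fx=1.8,fy=1.8,interpolation=cv2.INTER_CUBIC),'w3.png')
for z0 in np.arange(.04,.13,.005):
    k=(abs(T[...,0])<.04)&(abs(T[...,1])<.02)&(T[...,2]>=z0)&(T[...,2]<z0+.005)
    if k.sum()>5: print('%.3f'%z0,k.sum(),'x',np.round(np.percentile(T[k][:,0]*1e3,[3,50,97]),1),'y',np.round(np.percentile(T[k][:,1]*1e3,[2,50,98]),1),'W',np.round(np.median(W[k],0),4))
E
```

```text
t6.77 p [0.4279 0.0635 0.1505] yaw7.58 zx [-0.003  0.    -1.   ] F [ 0.8 -0.  -1.5] T [0.01 0.07 0.04] w0.0111 g60.4 j6 1.40
0.040 16 x [2.7 3.4 3.8] y [-2.   0.8  3.6] W [0.4311 0.0632 0.1064]
0.045 49 x [0.2 3.1 4. ] y [-4.4  0.5  6. ] W [0.4308 0.0636 0.1028]
0.050 48 x [-0.9  2.9  3.9] y [-5.2  0.5  6.1] W [0.4306 0.0635 0.0978]
0.055 44 x [-0.1  2.9  3.8] y [-4.6  0.8  6.2] W [0.4305 0.0632 0.093 ]
0.060 44 x [-0.3  2.9  3.8] y [-4.7  0.5  6.4] W [0.4308 0.0635 0.0876]
0.065 38 x [-1.1  2.9  3.7] y [-4.8  1.2  6.5] W [0.4306 0.0628 0.0828]
0.070 106 x [ 1.1 32.8 39.9] y [-5.   1.6 12.1] W [0.4606 0.0646 0.0758]
0.075 1068 x [-9.6 29.3 39.4] y [-10.8   3.4  19.1] W [0.4571 0.0635 0.0734]
0.080 149 x [-8.6  8.1 32.9] y [-12.4  -0.3  11.7] W [0.4351 0.065  0.0699]
0.085 44 x [8.2 8.6 9. ] y [-10.    0.1  11. ] W [0.4363 0.0646 0.0638]
0.090 34 x [7.9 8.5 8.8] y [-9.8  4.6 11.3] W [0.4359 0.0599 0.0579]
0.095 32 x [7.9 8.5 8.8] y [-9.2  4.7 11. ] W [0.436  0.0599 0.053 ]
0.115 51 x [-2.3  3.   8.1] y [0.5 3.2 5.1] W [0.4309 0.0611 0.0312]
0.120 24 x [-1.9  6.7  9. ] y [0.5 2.3 5.1] W [0.4347 0.0621 0.0299]
0.125 122 x [-15.2   6.8  35.1] y [-19.8 -11.6  19.7] W [0.4335 0.0752 0.0207]
```

View pics/w3.png

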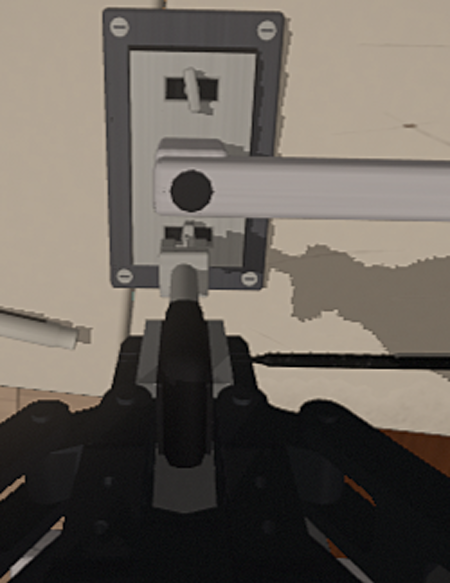

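The tab (about (187,235) in the crop) sits right of the jaw's centre, roughly 2.2 mm in tool y. I'll correct that, lower to just above the tab and measure again.

```bash
cat >> m.py <<'E'
def fit():
    status(); im,W,T,p,M=tool(); mm=T*1e3
    c=(abs(mm[...,0])<40)&(abs(mm[...,1])<14)
    j=c&(W[...,2]>p[2]-.096)&(W[...,2]<p[2]-.084)&(mm[...,0]<12)&(mm[...,0]>4)
    y=mm[j][:,1]; print('jaw n',j.sum(),'y',np.round(np.percentile(y,[2,98]),1),'mid %.1f'%np.percentile(y,[2,98]).mean(),'xface %.1f'%np.median(mm[j][:,0]))
    k=c&(W[...,2]>.0295)&(W[...,2]<.0345)&(mm[...,0]<25)
    if k.sum()>5:
        q=mm[k]; print('tab n',k.sum(),'y',np.round([q[:,1].min(),q[:,1].max()],1),'x',np.round([q[:,0].min(),q[:,0].max()],1),cv2.minAreaRect(q[:,:2].astype(np.float32)))
E
python3 -m handwheel '[0.15,0.2,0.7,0,0,0,-1,0.15,0.2,1.4,0,0,0,-1,0.15,0.2,1.4,0,0,0,-1,0.15,0.2,1.4,0,0,0,-1,0.15,0.2,1.4,0,0,0,-1]' >/dev/null; python3 -c "
from m import *
fit()"
```

```text
t7.23 p [0.4305 0.0606 0.1373] yaw7.47 zx [-0.  0. -1.] F [-1.2  0.4 -0.6] T [-0.04 -0.    0.03] w0.0111 g60.4 j6 1.40
jaw n 92 y [-10.1  11.1] mid 0.5 xface 8.5
tab n 31 y [-3.1  2.2] x [1.9 6.1] ((4.052204132080078, -0.3665335178375244), (4.149078369140625, 5.411118030548096), 2.6354482173919678)
```

```bash
python3 -m handwheel '[-0.1,-0.08,0,0,0,0,-1,-0.1,-0.08,0.4,0,0,0,-1,-0.1,-0.08,0.8,0,0,0,-1,-0.1,-0.08,1.2,0,0,0,-1,-0.1,-0.08,1.2,0,0,0,-1]'  >/dev/null; python3 -c "
from m import *
fit()"
```

```text
t7.70 p [0.4286 0.0613 0.1242] yaw7.47 zx [-0.002  0.    -1.   ] F [-1.6 -0.9 -1.5] T [ 0.03 -0.01  0.01] w0.0106 g60.4 j6 1.40
jaw n 115 y [-10.  11.] mid 0.5 xface 8.4
tab n 48 y [-10.3  11.2] x [6.5 8.9] ((7.711189270019531, 0.4619865417480469), (21.537704467773438, 2.377639055252075), 89.63406372070312)
```

The jaw is over the tab with no contact force. Now I turn it about the key's axis.

```bash
python3 -m handwheel '[0,-0.03,0.2,0,0,-0.12,-1,-0.01,-0.06,0.3,0,0,-0.24,-1,-0.02,-0.09,0.3,0,0,-0.36,-1,-0.03,-0.12,0.3,0,0,-0.48,-1,-0.05,-0.15,0.3,0,0,-0.6,-1,-0.06,-0.17,0.3,0,0,-0.72,-1,-0.09,-0.19,0.3,0,0,-0.84,-1,-0.11,-0.21,0.3,0,0,-0.96,-1,-0.14,-0.23,0.3,0,0,-1.08,-1,-0.17,-0.24,0.3,0,0,-1.2,-1]'  >/dev/null; python3 -c "
from m import *
status()"
```

```text
t8.58 p [0.428  0.0633 0.1226] yaw76.56 zx [ 0.001 -0.    -1.   ] F [ 2.2 -0.3 -2.3] T [-0.11 -0.39 -0.08] w0.0109 g60.2 j6 0.20
```

```bash
python3 -m handwheel '[0,-0.03,0,0,0,-0.12,-1,-0.01,-0.06,0,0,0,-0.24,-1,-0.02,-0.09,0,0,0,-0.36,-1,-0.03,-0.12,0,0,0,-0.45,-1,-0.04,-0.13,0,0,0,-0.52,-1,-0.04,-0.13,0,0,0,-0.52,-1,-0.04,-0.13,0,0,0,-0.52,-1]'  >/dev/null; python3 -c "
from m import *
status()"
```

```text
t9.17 p [0.4268 0.0633 0.1226] yaw105.89 zx [ 0.002  0.    -1.   ] F [ 4.   0.7 -4.3] T [ 0.05 -0.85 -0.03] w0.0113 g60.0 j6 -0.31
```

```bash
python3 -m handwheel '[0,-0.02,0,0,0,-0.05,-1,0,-0.02,0,0,0,-0.1,-1,0,-0.02,0,0,0,-0.1,-1,0,-0.02,0,0,0,-0.1,-1]'  >/dev/null; python3 -c "
from m import *
status()"
```

```text
t9.50 p [0.4266 0.0633 0.1226] yaw111.54 zx [ 0.002  0.    -1.   ] F [ 5.5  0.3 -3.2] T [ 0.07 -1.1  -0.68] w0.0114 g60.3 j6 -0.41
```

Tz of −0.68 N m shows the stud is hard against its stop. I unwind to the middle of the play, lift off and check the tab.

```bash
python3 -m handwheel '[0,0.03,0,0,0,0.12,-1,-0.01,0.06,0,0,0,0.24,-1,-0.01,0.06,0,0,0,0.24,-1,-0.01,0.06,-0.6,0,0,0.24,-1,-0.01,0.06,-1.2,0,0,0.24,-1,-0.01,0.06,-2.6,0,0,0.24,-1,-0.01,0.06,-3.5,0,0,0.24,-1,-0.01,0.06,-3.5,0,0,0.24,-1,-0.01,0.06,-3.5,0,0,0.24,-1]'  >/dev/null; python3 - <<'E'
from m import *
fit()
im,W,T,p,M=tool()
k=(abs(W[...,0]-.426)<.02)&(abs(W[...,1]-.062)<.02)&(W[...,2]>.0285)&(W[...,2]<.035)
c,s,a=cv2.minAreaRect(W[k][:,:2].astype(np.float32)); print(k.sum(),c,s,a); print(np.round(np.ptp(W[k],0),4))
plan([.5016+.0025,.0700+.001,.150],16.6)
E
```

```text
t10.25 p [0.4267 0.0634 0.158 ] yaw98.05 zx [ 0.001 -0.    -1.   ] F [ 0.2  0.2 -1.9] T [0.   0.04 0.02] w0.0112 g60.5 j6 -0.18
jaw n 97 y [-11.9   9.3] mid -1.3 xface 9.2
tab n 73 y [-2.4  2.4] x [-4.5  7.8] ((1.6685500144958496, -0.0023775100708007812), (12.250407218933105, 4.837380886077881), 0.1317075788974762)
70 (0.42594704031944275, 0.06508239358663559) (0.004829371348023415, 0.012277613393962383) 7.951223373413086
[0.0056 0.0121 0.0044]
row [-0.34  7.84  0.68] [-1.000e-03  1.000e-03  1.421e+00] n>=11.4
```

```bash
python3 -m handwheel '[0,0,-4,0,0,0,-1,0,0,-4.2,0,0,0.1,-1,-0.34,3,-4.2,0,0,0.22,-1,-0.34,6,-4.2,0,0,0.34,-1,-0.34,7.8,-4.2,0,0,0.46,-1,-0.34,7.8,-4.2,0,0,0.58,-1,-0.34,7.8,-4.2,0,0,0.7,-1,-0.34,7.8,-4.2,0,0,0.82,-1,-0.34,7.8,-4.2,0,0,0.94,-1,-0.34,7.8,-4.2,0,0,1.06,-1]'  >/dev/null; python3 -c "
from m import *
status(); plan([.5016+.0022,.0700+.0015,.150],16.6)"
```

```text
t11.18 p [0.5035 0.0709 0.1981] yaw36.95 zx [-0.002 -0.    -1.   ] F [ 1.4  0.1 -0.7] T [ 0.05 -0.02 -0.06] w0.0112 g60.4 j6 0.91
row [ 0.07 -0.02  4.81] [-0.001  0.002  0.355] n>=2.8
```

```bash
python3 -m handwheel '[0,0,0,0,0,0.12,-1,0,0,1,0,0,0.24,-1,0.05,0,3,0,0,0.355,-1,0.05,0,5,0,0,0.355,-1,0.05,0,5.5,0,0,0.355,-1,0.05,0,5.5,0,0,0.355,-1,0.05,0,5.5,0,0,0.355,-1]'  >/dev/null; python3 -c "
from m import *
fit()
fit()"
```

```text
t11.77 p [0.5043 0.0712 0.1442] yaw16.97 zx [-0.001 -0.    -1.   ] F [ 0.1 -0.1 -1.4] T [ 0.   -0.04 -0.01] w0.0113 g60.3 j6 1.26
jaw n 97 y [-10.2  10.9] mid 0.3 xface 8.4
tab n 60 y [-13.9  13.5] x [-38.6   7.9] ((-17.601102828979492, -2.999814987182617), (23.602022171020508, 47.99689483642578), 77.66230010986328)
t11.82 p [0.505  0.0712 0.145 ] yaw16.96 zx [ 0.001 -0.    -1.   ] F [-0.1 -0.3 -1.2] T [ 0.01  0.01 -0.01] w0.0113 g60.3 j6 1.26
jaw n 90 y [-10.3  10.9] mid 0.3 xface 8.5
tab n 55 y [-13.9  11.6] x [-29.6   6.5] ((-10.672883987426758, 2.164003372192383), (33.21476364135742, 26.222721099853516), 11.8416109085083)
```

```bash
sed -i 's/&(mm\[...,0\]<25)/\&(mm[...,0]<25)\&(mm[...,0]>-6)\&(abs(mm[...,1])<9)/' m.py; python3 -m handwheel '[-0.1,0,0.7,0,0,0,-1,-0.1,0,0.7,0,0,0,-1,-0.1,0,0.7,0,0,0,-1]'  >/dev/null; python3 -c "
from m import *
fit()
fit()"
```

```text
t12.12 p [0.5034 0.0709 0.1373] yaw16.94 zx [-0. -0. -1.] F [ 0.5  0.1 -2. ] T [-0.02 -0.01 -0.04] w0.0111 g60.3 j6 1.26
jaw n 95 y [-10.2  10.9] mid 0.4 xface 8.4
tab n 44 y [-0.6  3.8] x [1.7 8.6] ((5.197210311889648, 1.5731205940246582), (6.896657466888428, 4.429844379425049), 0.01211479026824236)
t12.17 p [0.5036 0.0709 0.1374] yaw16.93 zx [ 0. -0. -1.] F [-0.3 -0.6 -1.1] T [-0.06 -0.    0.02] w0.0113 g60.3 j6 1.26
jaw n 93 y [-10.3  10.9] mid 0.3 xface 8.4
tab n 42 y [-0.6  3.8] x [2.  7.9] ((4.980086326599121, 1.578770637512207), (5.891819000244141, 4.435372829437256), 0.15695001184940338)
```

```bash
python3 -m handwheel '[-0.05,0.12,0,0,0,0,-1,-0.05,0.12,0.4,0,0,0,-1,-0.05,0.12,0.8,0,0,0,-1,-0.05,0.12,1.3,0,0,0,-1,-0.05,0.12,1.3,0,0,0,-1]'  >/dev/null; python3 -c "
from m import *
status()"
```

```text
t12.63 p [0.5025 0.0696 0.1229] yaw16.93 zx [-0.002  0.    -1.   ] F [ 0.5 -0.9 -1.2] T [ 0.02  0.03 -0.01] w0.0114 g60.3 j6 1.26
```

```bash
python3 -m handwheel '[0,-0.03,0.1,0,0,-0.12,-1,-0.01,-0.06,0.1,0,0,-0.24,-1,-0.02,-0.09,0.1,0,0,-0.36,-1,-0.03,-0.12,0.1,0,0,-0.48,-1,-0.05,-0.15,0.1,0,0,-0.6,-1,-0.06,-0.17,0.1,0,0,-0.72,-1,-0.09,-0.19,0.1,0,0,-0.84,-1,-0.11,-0.21,0.1,0,0,-0.96,-1,-0.14,-0.23,0.1,0,0,-1.08,-1,-0.17,-0.24,0.1,0,0,-1.2,-1]'  >/dev/null; python3 -c "
from m import *
status()"; python3 -m handwheel '[0,-0.03,0,0,0,-0.12,-1,-0.01,-0.06,0,0,0,-0.24,-1,-0.02,-0.09,0,0,0,-0.36,-1,-0.02,-0.11,0,0,0,-0.43,-1,-0.02,-0.11,0,0,0,-0.43,-1,-0.02,-0.11,0,0,0,-0.43,-1]'  >/dev/null; python3 -c "
from m import *
status()"
```

```text
t13.47 p [0.5025 0.0704 0.1234] yaw86.02 zx [ 0.003 -0.002 -1.   ] F [ 5.2 -3.6 -4.1] T [-0.88 -1.18 -0.08] w0.0114 g59.8 j6 0.06
t13.97 p [0.5021 0.0708 0.1238] yaw110.28 zx [ 0.005 -0.001 -1.   ] F [ 5.6 -1.  -4.7] T [-0.37 -1.42 -0.4 ] w0.0113 g59.9 j6 -0.37
```

```bash
python3 -m handwheel '[0,0.03,0,0,0,0.12,-1,-0.01,0.06,0,0,0,0.215,-1,-0.01,0.06,0,0,0,0.215,-1,-0.01,0.06,-0.6,0,0,0.215,-1,-0.01,0.06,-1.2,0,0,0.215,-1,-0.01,0.06,-2.6,0,0,0.215,-1,-0.01,0.06,-4,0,0,0.215,-1,-0.01,0.06,-6,0,0,0.215,-1,-0.01,0.06,-8,0,0,0.215,-1,-0.01,0.06,-8,0,0,0.215,-1]'  >/dev/null; python3 - <<'E'
from m import *
status()
im,W,T,p,M=tool()
for n,x,y in (('a',.5016,.070),('b',.426,.0616)):
    k=(abs(W[...,0]-x)<.02)&(abs(W[...,1]-y)<.02)&(W[...,2]>.0285)&(W[...,2]<.035)
    if k.sum()>5: print(n,k.sum(),cv2.minAreaRect(W[k][:,:2].astype(np.float32)),np.round(np.ptp(W[k],0),4))
plan([.475+.002,.302,.198],45)
E
```

```text
t14.80 p [0.5025 0.0714 0.2077] yaw98.15 zx [ 0.006 -0.    -1.   ] F [ 1.6  0.7 -0.1] T [-0.03 -0.07 -0.04] w0.0113 g60.6 j6 -0.16
a 83 ((0.5022181272506714, 0.06991147994995117), (0.004575730301439762, 0.019840043038129807), 7.995061874389648) [0.0068 0.0196 0.004 ]
b 83 ((0.42747029662132263, 0.06123771890997887), (0.005436091683804989, 0.019108377397060394), 3.2482798099517822) [0.0061 0.0191 0.0043]
row [23.18  0.81  0.75] [ 0.004 -0.001  0.927] n>=7.4
```

Both tabs now lie at about 93–98°, along the arm, so both locks are open. Now I return the key.

```bash
python3 -m handwheel '[3,0.1,0,0,0,0.12,-1,6,0.2,0,0,0,0.24,-1,9,0.3,0,0,0,0.36,-1,12,0.4,0,0,0,0.48,-1,15,0.5,0,0,0,0.6,-1,18,0.6,0,0,0,0.72,-1,21,0.7,0,0,0,0.84,-1,23,0.8,0.5,0,0,0.96,-1,23.18,0.8,0.7,0,0,1.08,-1,23.18,0.8,0.7,0,0,1.2,-1]'  >/dev/null; python3 -c "
from m import *
status();plan([.4775,.3012,.155],-22.4)"
```

```text
t15.68 p [0.4742 0.303  0.1936] yaw29.15 zx [-0.004 -0.002 -1.   ] F [-0.5 -0.1 -0.8] T [-0.01 -0.01  0.03] w0.0116 g60.4 j6 1.49
row [0.22 0.32 3.86] [0.002 0.005 0.9  ] n>=7.2
```

```bash
python3 -m handwheel '[0.22,0.32,0,0,0,0.12,-1,0.22,0.32,1,0,0,0.24,-1,0.22,0.32,2,0,0,0.36,-1,0.22,0.32,3,0,0,0.48,-1,0.22,0.32,3.9,0,0,0.6,-1,0.22,0.32,3.9,0,0,0.72,-1,0.22,0.32,3.9,0,0,0.84,-1,0.22,0.32,3.9,0.002,0.005,0.9,-1,0.22,0.32,3.9,0.002,0.005,0.9,-1,0.22,0.32,3.9,0.002,0.005,0.9,-1]'  >/dev/null; cat >> m.py <<'E'
def stand():
    status(); im,W,T,p,M=tool(); mm=T*1e3
    j=(abs(mm[...,1])<14)&(W[...,2]>p[2]-.096)&(W[...,2]<p[2]-.086)&(mm[...,0]<12)&(mm[...,0]>4)
    print('jaw y',np.round(np.percentile(mm[j][:,1],[2,98]).mean(),1),'xface',np.round(np.median(mm[j][:,0]),1))
    k=(W[...,2]>.027)&(W[...,2]<.034)&(abs(mm[...,0])<50)&(abs(mm[...,1])<50)
    k=cv2.morphologyEx(k.astype(np.uint8),cv2.MORPH_OPEN,np.ones((3,3)))>0
    q=mm[k][:,:2].astype(np.float32); print('stand in tool',k.sum(),cv2.minAreaRect(q)); print('z',np.median(W[k][:,2]))
    print('y range',np.round(np.percentile(q[:,1],[1,99]),1),'x range',np.round(np.percentile(q[:,0],[1,99]),1))
    return im
E
python3 -c "
from m import *
im=stand(); save(cv2.resize(im[120:384,120:400],None,fx=2,fy=2),'st.png')"
```

```text
t16.52 p [0.4788 0.2999 0.1559] yaw-22.14 zx [ 0.002  0.001 -1.   ] F [ 0.9  1.2 -0.9] T [-0.03  0.01 -0.01] w0.0113 g60.4 j6 2.38
jaw y 1.1 xface 9.0
stand in tool 2481 ((-3.9824695587158203, -0.12563323974609375), (60.602569580078125, 60.09262466430664), 0.12400432676076889)
z 0.02984988638531283
y range [-29.7  29.6] x range [-33.5  25.9]
```

View pics/st.png

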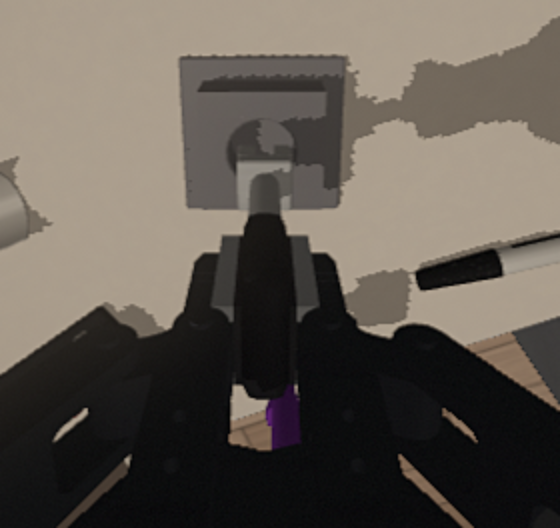

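The stand is fully visible (60×60 mm fit), with the jaw slightly off its hole. I shift, lower to just above it and re-measure.

```bash
python3 -m handwheel '[-0.17,-0.1,0.8,0,0,0,-1,-0.17,-0.1,1.6,0,0,0,-1,-0.17,-0.1,1.6,0,0,0,-1,-0.17,-0.1,1.6,0,0,0,-1,-0.17,-0.1,1.6,0,0,0,-1]'  >/dev/null; python3 -c "
from m import *
stand();stand()"
```

```text
t16.98 p [0.4785 0.3019 0.141 ] yaw-22.30 zx [ 0.004  0.002 -1.   ] F [ 0.6 -0.  -0. ] T [-0.02  0.    0.04] w0.0114 g60.4 j6 2.38
jaw y 1.2 xface 9.0
stand in tool 2834 ((-3.196380615234375, 1.8046226501464844), (60.223487854003906, 60.53154754638672), 89.7774429321289)
z 0.029879570970481224
y range [-27.9  31.4] x range [-32.8  26.8]
t17.03 p [0.4788 0.302  0.1413] yaw-22.31 zx [ 0.005  0.002 -1.   ] F [-0.2 -0.4 -0.7] T [-0.01 -0.03  0.05] w0.0115 g60.4 j6 2.38
jaw y 1.2 xface 9.0
stand in tool 2843 ((-3.340158462524414, 2.007976531982422), (60.13962173461914, 60.86109161376953), 89.76318359375)
z 0.029858791597966325
y range [-27.5  31.7] x range [-33.   26.6]
```

```bash
python3 -m handwheel '[-0.1,0.06,0,0,0,0,-1,-0.1,0.06,0.3,0,0,0,-1,-0.1,0.06,0.3,0,0,0,-1,-0.1,0.06,0.3,0,0,0,-1]'  >/dev/null; python3 -c "
from m import *
stand();stand()"
```

```text
t17.42 p [0.4774 0.3017 0.1382] yaw-22.32 zx [ 0.004  0.002 -1.   ] F [ 0.1 -0.8 -1.1] T [-0.01 -0.   -0.05] w0.0113 g60.4 j6 2.38
jaw y 1.2 xface 9.0
stand in tool 2894 ((-2.069408416748047, 1.251190185546875), (60.021480560302734, 60.267784118652344), 89.67523193359375)
z 0.029909612474113945
y range [-28.4  30.7] x range [-31.4  27.8]
t17.47 p [0.4775 0.3018 0.1382] yaw-22.32 zx [ 0.005  0.002 -1.   ] F [ 0.5  0.1 -1.6] T [ 0.   -0.02  0.04] w0.0113 g60.4 j6 2.38
jaw y 1.2 xface 8.9
stand in tool 2887 ((-2.0859813690185547, 1.2482166290283203), (60.07310104370117, 60.24385070800781), 89.69275665283203)
z 0.02986600479329113
y range [-28.3  30.8] x range [-31.3  27.7]
```

Aligned to within about half a millimetre. Now I lower 2.9 cm.

```bash
python3 -m handwheel '[0,0,0.6,0,0,0,-1,0,0,1.2,0,0,0,-1,0,0,1.2,0,0,0,-1]'  >/dev/null; python3 -c "
from m import *
status()"
```

```text
t17.77 p [0.4766 0.3014 0.1245] yaw-22.32 zx [ 0.002  0.001 -1.   ] F [-0.6 -0.1 -1.1] T [0.01 0.04 0.06] w0.0114 g60.4 j6 2.38
```

```bash
python3 -m handwheel '[0,0,0.6,0,0,0,-1,0,0,1.2,0,0,0,-1,0,0,1.75,0,0,0,-1,0,0,1.75,0,0,0,-1,0,0,1.75,0,0,0,-1]'  >/dev/null; python3 -c "
from m import *
status()"
```

```text
t18.18 p [0.4772 0.3017 0.1081] yaw-22.32 zx [ 0.003  0.002 -1.   ] F [ 0.8  0.2 -1.8] T [0.06 0.02 0.03] w0.0115 g60.4 j6 2.38
```

```bash
python3 -m handwheel '[0,0,0.2,0,0,0,-1,0,0,0.2,0,0,0,-1,0,0,0.2,0,0,0,-1]'  >/dev/null; python3 -c "
from m import *
status()"
```

```text
t18.43 p [0.4778 0.3019 0.107 ] yaw-22.32 zx [ 0.005  0.002 -1.   ] F [ 0.4  0.6 -1.8] T [ 0.01 -0.   -0.  ] w0.0114 g60.4 j6 2.38
```

```bash
python3 -m handwheel '[0,0,0.1,0,0,0,-1,0,0,0.1,0,0,0,-0.4,0,0,0.1,0,0,0,0,0,0,0.1,0,0,0,0,0,0,0.1,0,0,0,0,0,0,-3,0,0,0,0,0,0,-6,0,0,0,0,0,0,-9,0,0,0,0,0,0,-12,0,0,0,0,0,0,-12,0,0,0,0]'  >/dev/null; python3 - <<'E'
from m import *
status()
im,W,T,p,M=tool(); 
m=(abs(W[...,0]-.475)<.05)&(abs(W[...,1]-.302)<.05)
for a,b in((.11,.13),(.03,.105),(.08,.118)):
    k=m&(W[...,2]>a)&(W[...,2]<b)
    print(a,k.sum(),cv2.minAreaRect(W[k][:,:2].astype(np.float32)) if k.sum()>3 else '',np.median(W[k],0))
# bar grip: centre line along x axis -83.6 deg, 156 mm from mount centre
c=np.array([.4638,.0658])+.156*np.array([np.cos(np.radians(-83.6)),np.sin(np.radians(-83.6))]);print(c)
plan([c[0],c[1],.22],96.4)
W=np.load('w1.npz')['W']
for x0 in np.arange(-.11,.08,.02):
    k=(abs(W[...,1]-x0)<.01)&(W[...,2]>.0715)&(W[...,2]<.077)&(abs(W[...,0]-.47)<.05)
    if k.sum()>5: print('%.2f'%x0,np.round(np.percentile(W[k][:,0],[2,98]),4), '%.4f'%np.median(W[k][:,2]))
E
```

```text
t19.27 p [0.4804 0.3032 0.2346] yaw-22.32 zx [ 0.016  0.007 -1.   ] F [1.8 0.9 1.7] T [ 0.03 -0.03  0.  ] w0.0425 g0.0 j6 2.38
0.11 486 ((0.47689926624298096, 0.30163300037384033), (0.011984724551439285, 0.03510124236345291), 67.42471313476562) [0.47946419 0.30084923 0.12205343]
0.03 777 ((0.47532913088798523, 0.30158501863479614), (0.05933075770735741, 0.05964569374918938), 69.04098510742188) [0.4814229  0.29680493 0.0305143 ]
0.08 116 ((0.4830871820449829, 0.29929685592651367), (0.017806610092520714, 0.022318998351693153), 69.99081420898438) [0.49228787 0.29539926 0.1010393 ]
[ 0.48118915 -0.0892278 ]
row [15.03 36.2   0.94] [ 0.004 -0.016 -2.072] n>=16.6
-0.11 [0.4723 0.4941] 0.0737
-0.09 [0.4704 0.4917] 0.0738
-0.07 [0.4681 0.4899] 0.0736
-0.05 [0.4656 0.4873] 0.0737
-0.03 [0.4631 0.4855] 0.0737
-0.01 [0.4614 0.4831] 0.0737
0.01 [0.459  0.4805] 0.0737
0.03 [0.4565 0.479 ] 0.0738
0.05 [0.454  0.4763] 0.0738
0.07 [0.4526 0.4739] 0.0742
```

The key stands upright in its stand: its top is at 0.122 m and it is 1.6 mm off the stand's centre. Next is the bar. Its fitted centre line, 24 mm wide with the top at 0.074, agrees with the grip point (0.481, −0.089).

```bash
python3 -m handwheel '[1.5,3.6,0,0,0,-0.12,0.1,3,7.2,0,0,0,-0.24,0.1,4.5,10.8,0,0,0,-0.36,0.1,6,14.4,0,0,0,-0.48,0.1,7.5,18,0,0,0,-0.6,0.1,9,21.6,0.3,0,0,-0.72,0.1,10.5,25.2,0.5,0,0,-0.84,0.1,12,28.8,0.7,0,0,-0.96,0.1,13.5,32.4,0.9,0,0,-1.08,0.1,15,36,0.9,0,0,-1.2,0.1]'  >/dev/null; python3 -c "
from m import *
status();plan([.4812,-.0892,.16],96.4)"
```

```text
t20.15 p [ 0.4784 -0.0665  0.2162] yaw41.44 zx [ 0.003  0.003 -1.   ] F [ 1.5 -0.7 -0.2] T [-0.   -0.03  0.03] w0.0471 g0.0 j6 0.54
row [-1.32  1.89  5.61] [ 0.002 -0.004 -0.959] n>=7.7
```

```bash
python3 -m handwheel '[-0.3,0.5,0.8,0,0,-0.12,0.1,-0.6,1,1.6,0,0,-0.24,0.1,-0.9,1.5,2.4,0,0,-0.36,0.1,-1.3,1.9,3.2,0,0,-0.48,0.1,-1.3,1.9,4,0,0,-0.6,0.1,-1.3,1.9,4.8,0,0,-0.72,0.1,-1.3,1.9,5.6,0,0,-0.84,0.1,-1.3,1.9,5.6,0.002,-0.004,-0.959,0.1,-1.3,1.9,5.6,0.002,-0.004,-0.959,0.1,-1.3,1.9,5.6,0.002,-0.004,-0.959,0.1]'  >/dev/null; python3 - <<'E'
from m import *
status()
im,W,T,p,M=tool(); mm=T*1e3
for z in (20,40,60):
    k=(W[...,2]>.070)&(W[...,2]<.0775)&(abs(mm[...,0]-z)<6)&(abs(mm[...,1])<30)
    print(z,k.sum(),np.round(np.percentile(mm[k][:,1],[2,50,98]),1) if k.sum() else '')
plan([.4812,-.0892,.063],96.4)
E
```

```text
t20.98 p [ 0.4819 -0.0875  0.1606] yaw95.88 zx [ 0. -0. -1.] F [0.5 0.5 0.7] T [ 0.    0.01 -0.01] w0.0472 g0.0 j6 -0.44
20 413 [-11.9  -0.6  10.6]
40 462 [-12.2  -0.6  11.1]
60 516 [-12.   -0.6  10.7]
row [-0.14 -0.12  9.8 ] [ 0.001  0.001 -0.009] n>=2.4
```

```bash
python3 -m handwheel '[-0.14,-0.07,3,0,0,0,0.1,-0.14,-0.07,6,0,0,0,0.1,-0.14,-0.07,8.5,0,0,0,0.1,-0.14,-0.07,9.75,0,0,0,0.1,-0.14,-0.07,9.75,0,0,0,0.1]'  >/dev/null; python3 -c "
from m import *
status()"; python3 -m handwheel '[0,0,0,0,0,0,-1,0,0,0,0,0,0,-1,0,0,0,0,0,0,-1,0,0,0,0,0,0,-1,0,0,0,0,0,0,-1,0,0,0,0,0,0,-1]'  >/dev/null; python3 -c "
from m import *
status()"
```

```text
t21.45 p [ 0.4793 -0.0883  0.0606] yaw95.92 zx [-0.004  0.001 -1.   ] F [-0.8  0.1  0.1] T [ 0.03  0.05 -0.03] w0.0470 g0.0 j6 -0.45
t21.95 p [ 0.483  -0.0896  0.0653] yaw96.06 zx [ 0.004 -0.001 -1.   ] F [-0.8  0.7  6.2] T [ 0.07  0.38 -0.12] w0.0230 g61.2 j6 -0.45
```

```bash
python3 -m handwheel '[0,0,-0.4,0,0,0,-1,0,0,-0.8,0,0,0,-1,0,0,-1.2,0,0,0,-1,0,0,-1.2,0,0,0,-1]'  >/dev/null; python3 -c "
from m import *
status()"; python3 -m handwheel '[0,0,-0.4,0,0,0,-1,0,0,-0.8,0,0,0,-1,0,0,-1.2,0,0,0,-1,0,0,-1.6,0,0,0,-1,0,0,-1.6,0,0,0,-1]'  >/dev/null; python3 -c "
from m import *
status()"
```

```text
t22.28 p [ 0.4817 -0.0891  0.0761] yaw96.09 zx [ 0.001 -0.    -1.   ] F [ 0.8 -0.3 -8.7] T [-0.09 -0.04 -0.  ] w0.0228 g59.6 j6 -0.45
t22.70 p [ 0.4827 -0.0895  0.093 ] yaw96.08 zx [ 0.003 -0.001 -1.   ] F [ 0.3  1.1 -9. ] T [-0.09 -0.01 -0.  ] w0.0229 g59.7 j6 -0.45
```

The wrist carries about 0.85 kg with almost no moment, so the arm is free and balanced. I raise it the rest of the way.

```bash
python3 -m handwheel '[0,0,-1,0,0,0,-1,0,0,-2,0,0,0,-1,0,0,-3,0,0,0,-1,0,0,-4,0,0,0,-1,0,0,-5,0,0,0,-1,0,0,-6,0,0,0,-1,0,0,-7,0,0,0,-1,0,0,-7,0,0,0,-1,0,0,-7,0,0,0,-1,0,0,-7,0,0,0,-1]'  >/dev/null; python3 -m handwheel '[0,0,0,0,0,0,-1,0,0,0,0,0,0,-1,0,0,0,0,0,0,-1,0,0,0,0,0,0,-1]'  >/dev/null;python3 - <<'E'
from m import *
status()
im,W,T,p,M=tool(); mm=T*1e3
for x in (20,50,80,110,130):
    k=(abs(W[...,2]-p[2]-.011)<.012)&(abs(mm[...,0]-x)<6)&(abs(mm[...,1])<14)
    print(x,k.sum(),np.round(np.median(mm[k],0),1) if k.sum() else '')
im,d,W=cloud('scene'); save(cv2.resize(im[120:290,180:370],None,fx=4,fy=3.5),'fin.png')
E
```

```text
t23.87 p [ 0.4816 -0.0891  0.1614] yaw96.08 zx [ 0.001 -0.    -1.   ] F [ 0.4 -0.5 -8.4] T [-0.07  0.03 -0.  ] w0.0233 g60.3 j6 -0.45
20 1103 [20.1 -1.4 -8.4]
50 1396 [50.2 -1.3 -8.4]
80 1793 [80.  -1.3 -8.5]
110 2416 [110.2  -1.6  -8.5]
130 0
```

View pics/fin.png

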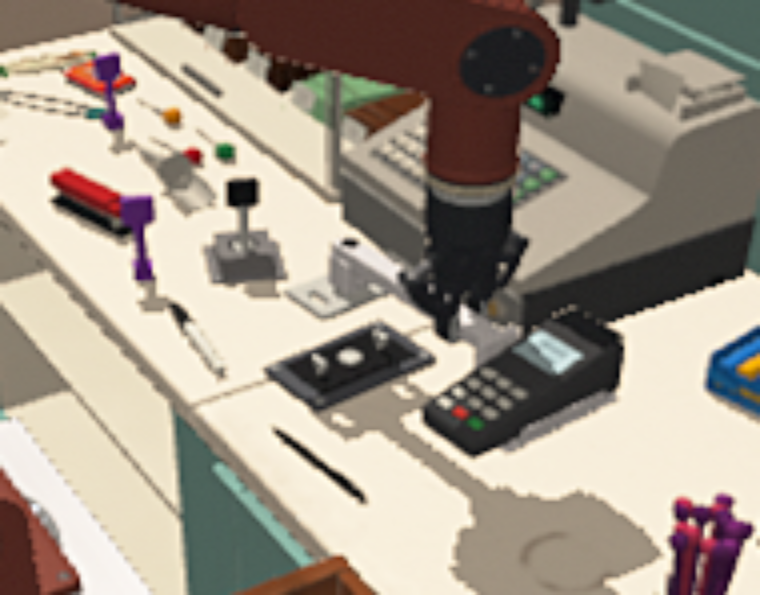

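The picture shows the arm held level above the empty mount at (350,360), both tabs in line with the arm, the key in its stand at (243,230) and the bystanders untouched. Foot height is about 0.1614 − 0.063 ≈ 98 mm above the gasket. I'm handing in.

```bash
python3 -c "
from plant import bot
print(bot.hand_in())"
```

```text
the job is handed in; nothing more can be done
None
```

I turned both locks open to the stop and stood the key back in its stand. The job is handed in with the arm held level and still about 98 mm above the mount; the hand-in returned no verdict.

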